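# Fit the knurled filter cell on the lamp base and hold it home

## Task

Fit the knurled filter cell onto the upright spigot of the white lamp base: set it over the spigot, turn it until the keyways hidden inside it drop over the four pins, then push it fully home, square on the base, against the sprung ring. Finish while still holding the cell pushed home in the gripper (I will do up its screw; the sprung ring lifts it if you let go), and leave the smooth cell and everything else on the table where it is.

Things in the scene. Friction and masses are not known exactly. Their poses are not given: they have to be found in the camera images.
- cell_c (a point): Centre of the knurled filter cell: a bright metal cap with a finely ridged (knurled) rim and a small flat window on top, 46 mm across, 40 mm tall, 80 to 170 g, standing mouth down on the table. This point is 20 mm above its foot; z points up along its axis, x and y are not the directions of its keyways. Home on the lamp base, this point is 20 mm above seat
- cell_mouth (a point): Middle of the cell's open foot. From here a blind bore 26 mm wide goes 34 mm up; in its wall run four keyways over the whole depth, a quarter turn apart, 8 mm wide and 35 mm across: unseen from outside, to be found by turning. At most a quarter turn brings all four over the pins; each then has about 2 mm (0.13 rad) of play to either side of its pin
- seat (a point): Point on the spigot's axis at the height of the seat: the dark steel disc, 64 mm across, 50 mm above the table, on which the cell's foot rests when fully home. It is on top of the lamp base, a white box of 130 x 124 mm, 42 mm tall, with a black dial, which does not move. z points up
- spigot_top (a point): Middle of the top of the dark steel spigot, 30 mm above the seat. The spigot is 24 mm thick, with a 4 mm chamfer at its top. Four square steel pins, 4 mm thick, stick out level from it to 16 mm from the axis, a quarter turn apart, along this point's x and y axes, their tops 18 mm above the seat: until the keyways line up, the cell rides on them, foot 18 mm above the seat
- spring_ring (a joint): Sprung flat steel ring, 43 mm across, round the foot of the spigot: 0 when up, its top then 6 mm above the seat; grows (m) as it is pressed down, 0.006 when it is flush with the seat and the cell is home. Pressing it takes about 6 N at first and 9 N at home; it pushes the cell up again when let go
- smooth_c (a point): Centre of the other cell, to be left alone: same bright metal and a window on top but a smooth rim, wider and lower, 54 mm across and 26 mm tall; this point is 13 mm above the table
- beaker_c (a point): Centre of the small glass beaker, a bystander, 44 mm across and 55 mm tall; this point is 27 mm above the table
- dish_c (a point): Centre of the closed petri dish, a bystander, 62 mm across and 16 mm tall; this point is 8 mm above the table
Mind the look-alikes: they are no part of the job. Leave any red look-alike of the part that bears cell_c alone.

How it is judged:
By the outcome, as a careful person would: the job done as asked, in the order asked, and still so for the second after the job is handed in, while the arm keeps its last pose, push and grip.
It also fails if it takes over 51 s, if anything falls off the work surface, if the arm or the gripper's body presses on something with over 40 N, if the wrist force passes 120 N, or if a joint passes its speed limit or range.

## Robot

A 6-joint arm with a two-finger parallel gripper is mounted at the origin on a cart in front of the work surface, level with it; the furniture and walls round the work are solid. World frame = base frame: x ahead of the robot, y to its left, z up, the work surface at z = 0. Lengths are in m, angles in degrees, forces in N, time in s.
With the tool pointing down it reaches from about 0.35 to 0.875 m from the base axis. Payload 4.2 kg.
Tool frame: the origin (TCP) lies at the very end of the fingers, on their centre line; the grasp point (between the pads) lies 19 mm behind it; y points along the fingers, z is the direction in which the jaws open and shut, and the axes are right-handed (so a half turn about y gives the same grasp; the last joint's range is limited). The gripper opens to 85 mm and grips with 20 to 120 N. Pads are 22 mm wide; open, the fingers measure 114 mm over their backs; the gripper's body (76 mm by 85 mm) begins 54 mm behind the grasp point. The pads swing forward as they close: fully open they stand 13 mm farther back than shut.
Start: joints at [81.853, 22.042, 0.453, 0, -68.411, -14.817], TCP at [0.244, 0.575, 0.231] pointing down, gripper open.
Joint ranges: [-179.83, 179.83], [-69.29, 118.12], [-61.27, 80.66], [-181.25, 117.63], [-171.15, -9.14], [-177.46, 177.46]. Speed limits (degrees/s): [159.86, 159.86, 180, 180, 180, 180].

## Interface

Orientations are given as [roll, pitch, yaw] about the fixed x, y, z axes, in that order (R = Rz(yaw) Ry(pitch) Rx(roll)).
In Python, from plant import ctrl, optics, sign_off, finder gives the robot as it stands. The module is installed in compiled form; this text tells all that it offers.
- The arm moves only by the tool drive_tool, never from a script. Its argument "series" is a list of rows, each an object with "grip": the finger opening in cm, from 0 to 8.54; "travel": the shift along the tool's x, y, z in cm, a list of three; "turn": the turn about the tool's y in degrees. A call has 1 to 20 rows; each row is the pose to reach, as a shift and turn from the pose commanded when the call began, along the tool's axes at that moment; what a row does not reach only later rows make up. A row lasts 1/10 s, in which the tool goes at most 50 mm and 8.59 degrees, less where a joint would pass 70% of its speed; a pose out of reach is approached as far as the arm can. A call with a gripper value outside its range is refused whole. The fingers move at their own pace and stop on an object; "newtons" is the grip in N (left out, the last holds). Time passes only in rows, so rows that repeat a pose let the fingers close. It gives the time, the measured TCP pose, the force and the opening at its end, in the units of the state.
- ctrl.read_state(): the state, without advancing time (a new reading comes with each control period).
- optics.camera(name): name is "scene" or "top"; returns a dict with "image" (420x560x3 uint8, red, green, blue), "fx", "fy", "cx", "cy" (pixels), "R" (3x3) and "t" (3): a world point X has camera coordinates R X + t. Camera axes: x right, y down, z forward; pixel columns grow to the right and rows downward; lengths in m; the calibration is good to about 2 mm. A picture is of the moment at which its call begins. There is no depth.
- sign_off(): hands the job in, once; it reports no verdict.
Trained networks look in the newest picture that a camera, given by its name, has taken for a name from the list of things; names that differ only in an ending like _2 or _b are one class to them, and where a whole thing is asked for, a point or a joint stands for the part that bears it (a point fixed in the world has none). Each returns a list of dicts, best first, with "conf" (0 to 1); they miss things now and then, are a little off and sometimes report something else, mostly with a low value. They report only what shows in the picture. A call takes as long as a camera call. They do not tell look-alikes from the thing itself.
- finder.trace(thing, camera): "mask" (420x560 bool, what is visible of it) and "centre" ([row, column] in pixels, amid what is visible of it).
The state is a dict: "clock": time; "joint_positions": joint angles; "qvel": joint speeds; "joint_torque": joint torques, N m; "tcp_pos": TCP position; "tool_rot": TCP orientation; "ft_force": force on the tool from outside, world axes, zero at the start; "torque": the same for the moment, N m; "width": finger opening in m.
Only numpy, scipy, OpenCV 4.12 (cv2) and the standard library are available. Lean on these libraries where they do the work, as an engineer would, in place of code of your own. Each camera call takes 0.05 s, during which the arm holds its last target. There are 200 camera calls.

## Working session

There is one attempt and no reset: what is moved stays moved. The work goes in short steps, Python scripts to look and compute and a tool call to move; the robot and the scene stay as the last step left them, time stands still between calls to the robot, and variables do not carry over. Pictures are saved under pics/ and viewed, about 8 in all and at most 12, crops included, and the job is handed in when it is done.

Besides the shell and the picture viewer there is one more tool, called after "Emit:" as name(argument=value, ...), one argument or row to a line, values as JSON. drive_tool: Moves the arm, as the interface text tells. Its arguments: {"type":"object","properties":{"series":{"type":"array"},"newtons":{"type":"number"}},"required":["series"]}

```bash
mkdir -p pics; cat > h.py <<'E'
from plant import ctrl, optics, sign_off, finder
import numpy as np, cv2
def snap(name,fn=None):
    c=optics.camera(name)
    if fn: cv2.imwrite('pics/'+fn,c['image'][:,:,::-1])
    return c
def onplane(c,rc,z):
    r,cc=rc
    R=np.array(c['R']);t=np.array(c['t'])
    d=R.T@np.array([(cc-c['cx'])/c['fx'],(r-c['cy'])/c['fy'],1]);o=-R.T@t
    return o+d*(z-o[2])/d[2]
def proj(c,X):
    p=np.array(c['R'])@np.array(X)+np.array(c['t'])
    return np.array([c['cy']+c['fy']*p[1]/p[2],c['cx']+c['fx']*p[0]/p[2]])
def ray(c,rc):
    a=onplane(c,rc,0);o=-np.array(c['R']).T@np.array(c['t']);return o,(a-o)/np.linalg.norm(a-o)
def tri(rays):
    A=sum(np.eye(3)-np.outer(d,d) for o,d in rays);b=sum((np.eye(3)-np.outer(d,d))@o for o,d in rays)
    return np.linalg.solve(A,b)
E
python3 - <<'E'
from h import *
s=ctrl.read_state();print(s)
C={}
for n in('scene','top'):
    c=snap(n,n+'1.png');C[n]=c
    print(n,c['fx'],c['cx'],c['cy'],np.round(c['R'],3).tolist(),np.round(c['t'],3), 'cam at',-np.array(c['R']).T@c['t'])
    for th in('cell_c','spigot_top','seat','spring_ring','smooth_c','beaker_c','dish_c'):
        for f in finder.trace(th,n):
            m=f['mask'];ys,xs=np.nonzero(m)
            print(th,round(f['conf'],2),np.round(f['centre'],1),m.sum(),(ys.min(),ys.max(),xs.min(),xs.max()) if len(ys) else None,np.round(onplane(c,f['centre'],0.03),3))
E
```

```text
{'clock': 0.0, 'joint_positions': array([ 8.18558446e+01,  2.20931375e+01,  3.80071413e-01, -2.78332435e-02,
       -6.84123872e+01, -1.48170455e+01]), 'qvel': array([ 0.01982957, -0.05540419,  0.02753808,  0.03955931, -0.05945853,
       -0.0035413 ]), 'joint_torque': array([ 4.51641881e-04, -3.92283475e+01,  1.88396412e+01,  4.18599218e+00,
       -4.62396769e-03, -6.17328780e-06]), 'tcp_pos': array([0.243572  , 0.57495149, 0.23020155]), 'tool_rot': array([-8.98721033e+01,  7.08459096e-03,  1.57028538e+02]), 'ft_force': array([ 0.2851166 , -0.47068254, -0.24332925]), 'torque': array([-0.01225802,  0.06270295, -0.02680943]), 'width': 0.08508084113953145}
scene 500.8511660094808 275.4462103554386 207.88053188816923 [[0.6, -0.8, -0.009], [-0.517, -0.379, -0.768], [0.611, 0.466, -0.64]] [-0.225  0.366  0.918] cam at [-0.23711005 -0.46853098  0.86723327]
cell_c 0.89 [243.  235.8] 387 (np.int64(233), np.int64(255), np.int64(227), np.int64(246)) [0.399 0.138 0.03 ]
cell_c 0.84 [222.8 248.2] 337 (np.int64(209), np.int64(230), np.int64(239), np.int64(256)) [0.474 0.16  0.03 ]
cell_c 0.76 [2
[... 1409 characters left out ...]
.519 -0.159  0.03 ]
seat 0.67 [211.4 385.5] 3310 (np.int64(177), np.int64(246), np.int64(350), np.int64(414)) [ 0.525 -0.164  0.03 ]
spring_ring 0.49 [209.3 379.1] 137 (np.int64(200), np.int64(218), np.int64(376), np.int64(394)) [ 0.53  -0.149  0.03 ]
smooth_c 0.9 [246.6 192.5] 499 (np.int64(237), np.int64(261), np.int64(182), np.int64(207)) [0.452 0.272 0.03 ]
beaker_c 0.79 [175.1 278. ] 397 (np.int64(163), np.int64(186), np.int64(271), np.int64(290)) [0.615 0.078 0.03 ]
beaker_c 0.34 [225.4 270.3] 355 (np.int64(215), np.int64(236), np.int64(264), np.int64(283)) [0.497 0.098 0.03 ]
dish_c 0.64 [182.1 173.2] 558 (np.int64(170), np.int64(196), np.int64(160), np.int64(186)) [0.603 0.32  0.03 ]
```

```bash
python3 - <<'E'
import cv2,numpy as np
a=cv2.imread('pics/scene1.png')[150:310,190:420];b=cv2.imread('pics/top1.png')[150:310,190:420]
cv2.imwrite('pics/crop1.png',np.vstack([cv2.resize(i,None,fx=2,fy=1.87,interpolation=cv2.INTER_CUBIC) for i in(a,b)]))
a=cv2.resize(a,(800,556))
E
```

```text
(no output)
```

View pics/crop1.png

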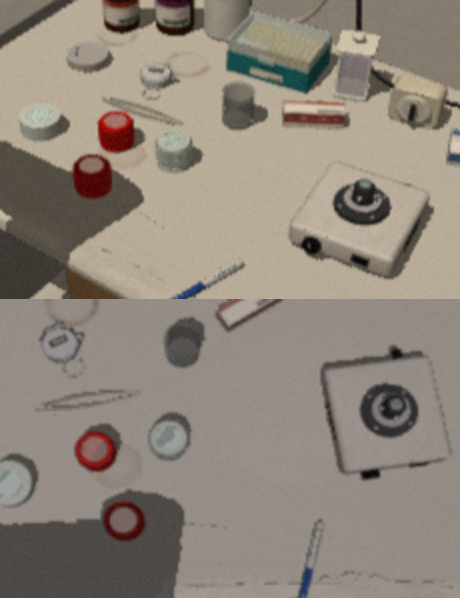

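View pics/scene1.png

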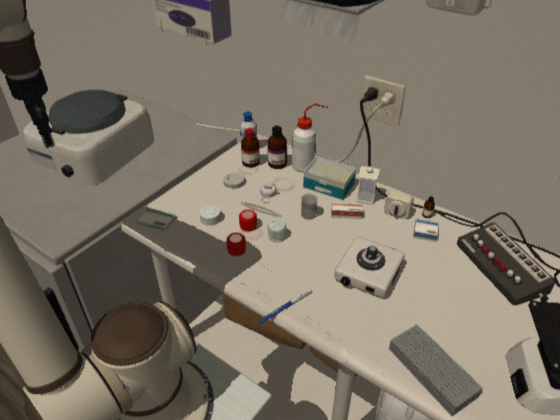

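The bright knurled cell is at scene (230,276) and top (225,273). The two red ones at scene (243,236) and (223,248) are look-alikes. The lamp base is at scene (267,372) with its spigot near (257,371). Next I fit the cell silhouette and the dark seat disc in both views.

```bash
cat >> h.py <<'E'
from scipy.optimize import least_squares, minimize
TH=np.linspace(0,2*np.pi,60,endpoint=False)
def sil(c,x,y,z0,z1,r):
    S=4
    P=[proj(c,[x+r*np.cos(a),y+r*np.sin(a),z])[::-1] for a in TH for z in(z0,z1)]
    h=cv2.convexHull((np.array(P)*16*S+S*8).astype(np.int32).reshape(-1,1,2))
    m=np.zeros((420*S,560*S),np.uint8);cv2.fillConvexPoly(m,h,255,shift=4)
    return cv2.resize(m,(560,420),interpolation=cv2.INTER_AREA)/255.
def fitcyl(items,x0,h,r,fz=True):
    # items: (cam, mask)
    def cost(p):
        z=p[2] if fz else x0[2]
        return sum(np.abs(sil(c,p[0],p[1],z,z+h,r)-m).sum() for c,m in items)
    n=3 if fz else 2
    s=np.vstack([x0[:n]]+[np.array(x0[:n])+.008*np.eye(3)[i][:n] for i in range(n)])
    q=minimize(cost,x0[:n],method='Nelder-Mead',options=dict(initial_simplex=s,xatol=1e-4,fatol=.5))
    return q.x,q.fun
E
python3 - <<'E'
from h import *
C={n:snap(n,n+'2.png') for n in('scene','top')}
def get(th,n,near,i=0):
    f=[f for f in finder.trace(th,n)]
    f=[g for g in f if np.hypot(*(np.array(g['centre'])-near))<10]
    print(th,n,len(f)); return f[0]['mask'] if f else None
def both(th,a,b):
    r=[]
    for n,q in(('scene',a),('top',b)):
        m=get(th,n,q)
        if m is not None:r.append((C[n],m))
    return r
for nm,th,a,b,x0,h,r in(('cell','cell_c',(230,276),(225,273),(.495,.09,0),.04,.023),('redB','cell_c',(223,248),(230,238),(.48,.165,0),.04,.023),('redA','cell_c',(243,236),(270,253),(.398,.138,0),.04,.023),('smooth','smooth_c',(213,210),(247,192),(.447,.267,0),.026,.027),('beaker','beaker_c',(204,306),(175,278),(.618,.08,0),.055,.022)):
    it=both(th,a,b)
    if len(it)==2: print(nm,fitcyl(it,np.array(x0),h,r))
    for i in it: print('  single z=0',fitcyl([i],np.array(x0),h,r,False))
# seat disc: dark pixels inside the lamp mask
its=[]
for n,q in(('scene',(268,372)),('top',(214,384))):
    g=cv2.cvtColor(C[n]['image'],cv2.COLOR_RGB2GRAY)
    m=[f for f in finder.trace('spigot_top',n)][0]['mask']
    ero=cv2.erode(m.astype(np.uint8),np.ones((3,3)))
    print('gray pct',np.percentile(g[m],[5,25,50,75]))
    d=((g<np.percentile(g[m],70)*.72)&(ero>0)).astype(np.uint8)
    k,l,st,ce=cv2.connectedComponentsWithStats(d)
    for i in np.argsort(-st[1:,4])[:4]+1: print(n,st[i],ce[i][::-1],onplane(C[n],ce[i][::-1],.05))
    cv2.imwrite('pics/lamp_%s.png'%n,0)if 0 else None
    cr=C[n]['image'][:,:,::-1][170:305,330:420]; its.append(cv2.resize(cr,None,fx=4.4,fy=4.4,interpolation=cv2.INTER_CUBIC))
cv2.imwrite('pics/lamp.png',np.hstack(its))
E
```

```text
cell_c scene 1
cell_c top 1
cell (array([0.5002653 , 0.09133497, 0.00241673]), np.float64(88.43529411764706))
  single z=0 (array([0.505, 0.094]), np.float64(43.72156862745098))
  single z=0 (array([0.49997419, 0.09068303]), np.float64(38.266666666666666))
cell_c scene 1
cell_c top 1
redB (array([4.86687609e-01, 1.73336135e-01, 3.68963250e-04]), np.float64(97.69803921568626))
  single z=0 (array([0.49008594, 0.17459766]), np.float64(61.62352941176471))
  single z=0 (array([0.48585297, 0.17313009]), np.float64(32.77254901960784))
cell_c scene 0
cell_c top 1
  single z=0 (array([0.40022517, 0.14168186]), np.float64(49.45490196078431))
smooth_c scene 1
smooth_c top 1
smooth (array([0.44931735, 0.27153083, 0.00535923]), np.float64(93.90980392156862))
  single z=0 (array([0.45692955, 0.27800019]), np.float64(42.70196078431373))
  single z=0 (array([0.44966605, 0.27295171]), np.float64(34.705882352941174))
beaker_c scene 1
beaker_c top 1
beaker (array([0.61436572, 0.07217721, 0.0073795 ]), np.float64(57.152941176470584))
  single z=0 (array([0.62301537, 0.07716221]), np.float64(26.87450980
[... 161 characters left out ...]
370.65822785] [ 0.52601654 -0.15641828  0.05      ]
scene [339 260  63  36 245] [284.16326531 368.73877551] [ 0.45602551 -0.18988629  0.05      ]
scene [336 275   1   1   1] [275. 336.] [ 0.43700355 -0.11939567  0.05      ]
scene [337 277   1   1   1] [277. 337.] [ 0.43327549 -0.12423499  0.05      ]
gray pct [ 46. 102. 141. 145.]
top [370 195  29  29 564] [208.76241135 383.82092199] [ 0.52648133 -0.15523442  0.05      ]
top [351 191  13  52 109] [217.13761468 356.18348624] [ 0.50865087 -0.09283921  0.05      ]
top [370 240  10   7  49] [242.91836735 374.42857143] [ 0.45044868 -0.12947752  0.05      ]
top [386 178   5   5  19] [180.26315789 387.63157895] [ 0.5920612  -0.16833235  0.05      ]
```

View pics/lamp.png

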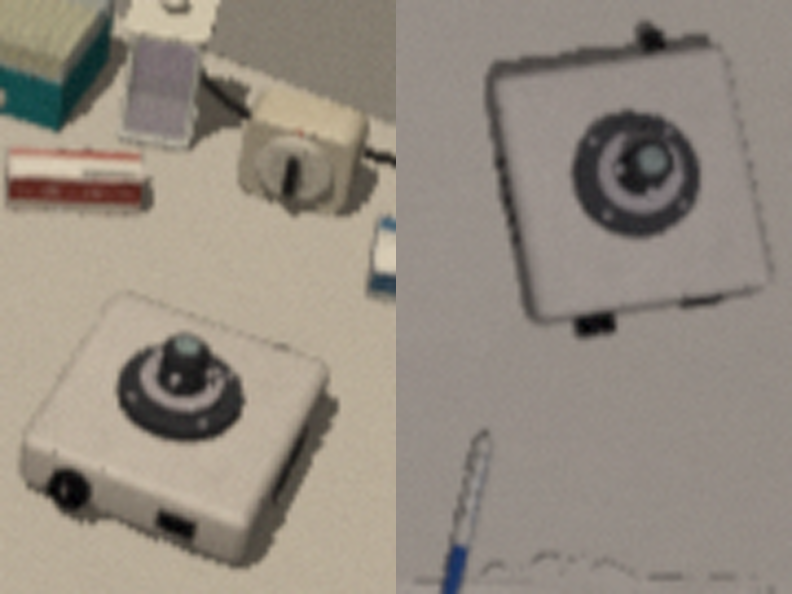

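The lamp pictures show the seat disc at top (row 209, col 384). The spigot top is at top (206,388) and scene (249,372), with the pins just visible.

```bash
python3 - <<'E'
from h import *
C={n:snap(n) for n in('scene','top')}
print('top disc',onplane(C['top'],(209,384),.05))
r=[]
for n,rc in(('scene',(248.5,371.8)),('top',(205.7,388.2))):
    print(n,onplane(C[n],rc,.08)); r.append(ray(C[n],rc))
print('tri spigot top',tri(r))
# sub-pixel: bright spigot top face / disc ellipse fit
for n,z0 in(('scene',(258.7,370.7)),('top',(209,384))):
    g=cv2.cvtColor(C[n]['image'],cv2.COLOR_RGB2GRAY).astype(float)
    c=C[n]
    # fit disc outline: maximise radial step between r=30 and r=34 mm rings
    def cost(p):
        s=0
        for rr,w in((.0335,-1),(.0355,-1),(.0305,1),(.0285,1)):
            q=np.array([proj(c,[p[0]+rr*np.cos(a),p[1]+rr*np.sin(a),.05]) for a in TH])
            s+=w*cv2.remap(g.astype(np.float32),q[:,1:].astype(np.float32),q[:,:1].astype(np.float32),1).mean()
        return s
    best=min(((cost((x,y)),x,y) for x in np.arange(.515,.54,.0015) for y in np.arange(-.17,-.14,.0015)))
    q=minimize(cost,best[1:],method='Nelder-Mead',options=dict(initial_simplex=np.array(best[1:])+np.array([[0,0],[.001,0],[0,.001]]),xatol=1e-4))
    print('disc fit',n,q.x,q.fun)
E
```

```text
top disc [ 0.52593352 -0.15559458  0.05      ]
scene [ 0.52755711 -0.15464977  0.08      ]
top [ 0.52641403 -0.15762325  0.08      ]
tri spigot top [ 0.52522517 -0.15627384  0.08307421]
disc fit scene [ 0.52401683 -0.15663385] -151.74229431152344
disc fit top [ 0.52558471 -0.15551013] -142.77633666992188
```

Emit:
drive_tool(
  series=[
    {"grip": 8.5,"travel": [-42.5,8,34.4],"turn": 67},
    {"grip": 8.5,"travel": [-42.5,8,34.4],"turn": 67},
    {"grip": 8.5,"travel": [-42.5,8,34.4],"turn": 67},
    {"grip": 8.5,"travel": [-42.5,8,34.4],"turn": 67},
    {"grip": 8.5,"travel": [-42.5,8,34.4],"turn": 67},
    {"grip": 8.5,"travel": [-42.5,8,34.4],"turn": 67},
    {"grip": 8.5,"travel": [-42.5,8,34.4],"turn": 67},
    {"grip": 8.5,"travel": [-42.5,8,34.4],"turn": 67},
    {"grip": 8.5,"travel": [-42.5,8,34.4],"turn": 67},
    {"grip": 8.5,"travel": [-42.5,8,34.4],"turn": 67},
    {"grip": 8.5,"travel": [-42.5,8,34.4],"turn": 67},
    {"grip": 8.5,"travel": [-42.5,8,34.4],"turn": 67},
    {"grip": 8.5,"travel": [-42.5,8,34.4],"turn": 67},
    {"grip": 8.5,"travel": [-42.5,8,34.4],"turn": 67},
    {"grip": 8.5,"travel": [-42.5,8,34.4],"turn": 67},
  ],
)

```text
clock: 3.1
tcp_pos: [0.5007, 0.0941, 0.1517]
tool_rot: [-90.0, -0.0, 90.2]
ft_force: [-0.0, -0.2, -0.1]
width: 0.0848
```

```bash
python3 - <<'E'
from h import *
s=ctrl.read_state();print({k:np.round(s[k],3) for k in('clock','joint_positions','tcp_pos','tool_rot','ft_force','width')})
its=[]
for n in('scene','top'):
    c=snap(n); p=proj(c,s['tcp_pos']);print(n,p, proj(c,[.5005,.0915,.04]))
    r0,c0=int(p[0])-80,int(p[1])-65
    its.append(cv2.resize(c['image'][max(r0,0):max(r0,0)+170,c0:c0+130,::-1],None,fx=3,fy=3,interpolation=cv2.INTER_CUBIC)); print(r0,c0)
cv2.imwrite('pics/pre.png',np.hstack(its))
E
```

```text
{'clock': np.float64(3.1), 'joint_positions': array([ 2.8927e+01,  1.5237e+01, -2.2168e+01, -1.0000e-03, -5.2547e+01,
       -2.8768e+01]), 'tcp_pos': array([0.501, 0.094, 0.152]), 'tool_rot': array([-9.0041e+01, -2.4000e-02,  9.0158e+01]), 'ft_force': array([-0.008, -0.248, -0.073]), 'width': np.float64(0.085)}
scene [188.73547568 275.08364056] [224.88753161 276.32685147]
108 210
top [212.4300201  270.88400694] [223.13259362 273.00453381]
132 205
```

View pics/pre.png

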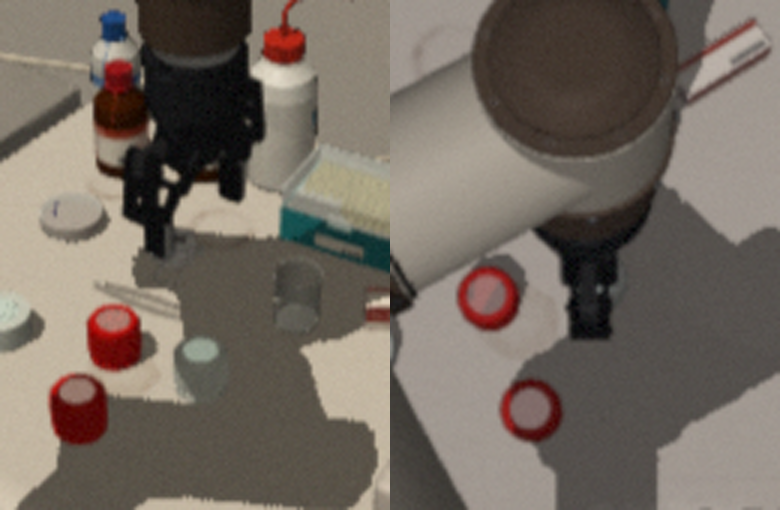

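Emit:
drive_tool(
  series=[
    {"grip": 8.5,"travel": [-0.25,5,0],"turn": 0},
    {"grip": 8.5,"travel": [-0.25,10,0],"turn": 0},
    {"grip": 8.5,"travel": [-0.25,13,0],"turn": 0},
    {"grip": 8.5,"travel": [-0.25,14,0],"turn": 0},
    {"grip": 8.5,"travel": [-0.25,14.6,0],"turn": 0},
    {"grip": 8.5,"travel": [-0.25,14.6,0],"turn": 0},
    {"grip": 8.5,"travel": [-0.25,14.6,0],"turn": 0},
  ],
  newtons=60,
)

```text
clock: 3.9
tcp_pos: [0.5021, 0.0912, 0.0068]
tool_rot: [-90.2, -0.1, 90.1]
ft_force: [1.0, -0.9, -0.7]
width: 0.085
```

Emit:
drive_tool(
  series=[
    {"grip": 4.0,"travel": [0,0,0],"turn": 0},
    {"grip": 4.0,"travel": [0,0,0],"turn": 0},
    {"grip": 4.0,"travel": [0,0,0],"turn": 0},
    {"grip": 4.0,"travel": [0,0,0],"turn": 0},
    {"grip": 4.0,"travel": [0,0,0],"turn": 0},
    {"grip": 4.0,"travel": [0,0,0],"turn": 0},
    {"grip": 4.0,"travel": [0,0,0],"turn": 0},
    {"grip": 4.0,"travel": [0,0,0],"turn": 0},
  ],
)

```text
clock: 4.7
tcp_pos: [0.5011, 0.0905, 0.0063]
tool_rot: [-90.0, -0.0, 90.1]
ft_force: [-1.4, 0.2, 5.5]
width: 0.0449
```

Emit:
drive_tool(
  series=[
    {"grip": 4.0,"travel": [0,-1,0],"turn": 0},
    {"grip": 4.0,"travel": [0,-4,0],"turn": 0},
    {"grip": 4.0,"travel": [0,-8,0],"turn": 0},
    {"grip": 4.0,"travel": [0,-12,0],"turn": 0},
    {"grip": 4.0,"travel": [0,-14,0],"turn": 0},
    {"grip": 4.0,"travel": [0,-14,0],"turn": 0},
    {"grip": 4.0,"travel": [0,-14,0],"turn": 0},
  ],
)

```text
clock: 5.4
tcp_pos: [0.5002, 0.0902, 0.1452]
tool_rot: [-90.0, -0.0, 90.0]
ft_force: [0.2, 0.7, -3.0]
width: 0.0447
```

```bash
python3 - <<'E'
from h import *
s=ctrl.read_state();print({k:np.round(s[k],4) for k in('clock','tcp_pos','tool_rot','ft_force','torque','width')})
its=[]
for n in('scene','top'):
    c=snap(n); p=proj(c,s['tcp_pos']);print(n,p)
    for f in finder.trace('cell_c',n): print(round(f['conf'],2),np.round(f['centre'],1),f['mask'].sum(),onplane(c,f['centre'],s['tcp_pos'][2]+.014))
    r0,c0=int(p[0])-60,int(p[1])-50
    its.append(cv2.resize(c['image'][max(r0,0):max(r0,0)+120,c0:c0+100,::-1],None,fx=4,fy=4,interpolation=cv2.INTER_CUBIC)); print(r0,c0)
cv2.imwrite('pics/held.png',np.hstack(its))
E
```

```text
{'clock': np.float64(5.4), 'tcp_pos': array([0.5002, 0.0902, 0.1452]), 'tool_rot': array([-8.99752e+01, -3.49000e-02,  8.99940e+01]), 'ft_force': array([ 0.1939,  0.664 , -3.0131]), 'torque': array([-0.0462,  0.0839, -0.0383]), 'width': np.float64(0.0447)}
scene [191.64486746 276.32389268]
0.92 [242.1 235.1] 382 [0.30217022 0.04711474 0.15919342]
0.81 [181.6 279.7] 251 [0.52140619 0.09599516 0.15919342]
0.55 [219.7 247.9] 341 [0.37148048 0.07005757 0.15919342]
131 226
top [213.31968135 272.90636393]
0.92 [231.8 237.8] 346 [0.46173347 0.15892873 0.15919342]
0.62 [269.8 254. ] 345 [0.38758974 0.12790952 0.15919342]
153 222
```

View pics/held.png

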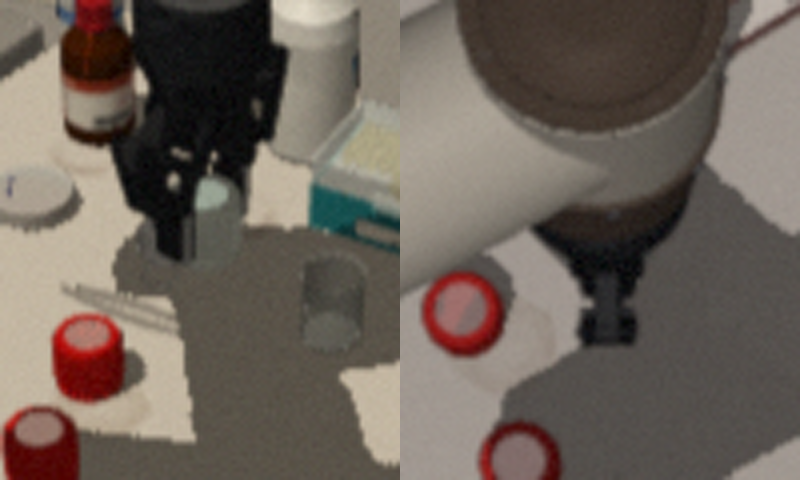

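Emit:
drive_tool(
  series=[
    {"grip": 4.0,"travel": [-5,0,-0.5],"turn": 0},
    {"grip": 4.0,"travel": [-10,0,-1],"turn": 0},
    {"grip": 4.0,"travel": [-15,0,-1.5],"turn": 0},
    {"grip": 4.0,"travel": [-20,0,-2],"turn": 0},
    {"grip": 4.0,"travel": [-23.5,0,-2.5],"turn": 0},
    {"grip": 4.0,"travel": [-24.6,0,-2.5],"turn": 0},
    {"grip": 4.0,"travel": [-24.6,0,-2.5],"turn": 0},
    {"grip": 4.0,"travel": [-24.6,0,-2.5],"turn": 0},
    {"grip": 4.0,"travel": [-24.6,0,-2.5],"turn": 0},
  ],
)

```text
clock: 6.5
tcp_pos: [0.5259, -0.1544, 0.145]
tool_rot: [-90.0, -0.0, 90.1]
ft_force: [-0.3, 0.1, -1.7]
width: 0.0445
```

Emit:
drive_tool(
  series=[
    {"grip": 4.0,"travel": [0,2.5,0],"turn": 0},
    {"grip": 4.0,"travel": [0,5,0],"turn": 0},
    {"grip": 4.0,"travel": [0,5,0],"turn": 0},
    {"grip": 4.0,"travel": [0,5,0],"turn": 0},
    {"grip": 4.0,"travel": [0,5,0],"turn": 0},
  ],
)

```text
clock: 7.0
tcp_pos: [0.5273, -0.1552, 0.0968]
tool_rot: [-90.2, 0.0, 90.1]
ft_force: [0.0, 0.1, -1.8]
width: 0.0446
```

```bash
python3 - <<'E'
from h import *
s=ctrl.read_state();print({k:np.round(s[k],4) for k in('clock','joint_positions','tcp_pos','tool_rot','ft_force','torque','width')})
its=[]
for n in('scene','top'):
    c=snap(n); p=proj(c,s['tcp_pos']);print(n,p,'seat',proj(c,[.525,-.156,.05]))
    for f in finder.trace('cell_c',n)[:4]: print(round(f['conf'],2),np.round(f['centre'],1),f['mask'].sum())
    r0,c0=int(p[0])-45,int(p[1])-40
    its.append(cv2.resize(c['image'][r0:r0+90,c0:c0+80,::-1],None,fx=5,fy=5,interpolation=cv2.INTER_CUBIC)); print(r0,c0)
cv2.imwrite('pics/over.png',np.hstack(its))
E
```

```text
{'clock': np.float64(7.0), 'joint_positions': array([ 5.20400e-01,  2.25564e+01, -2.04830e+01,  3.96000e-02,
       -4.68059e+01, -4.30900e-01]), 'tcp_pos': array([ 0.5273, -0.1552,  0.0968]), 'tool_rot': array([-9.01549e+01,  2.78000e-02,  9.01165e+01]), 'ft_force': array([ 0.0139,  0.1057, -1.7649]), 'torque': array([ 0.0034,  0.0164, -0.0372]), 'width': np.float64(0.0446)}
scene [243.22357486 372.81572897] seat [258.87095906 370.27700881]
0.81 [241.2 235.5] 350
0.73 [219.9 247.2] 370
0.56 [236.7 376.2] 202
198 332
top [203.51429549 388.9498909 ] seat [209.40672181 384.21147794]
0.86 [228.5 238. ] 364
0.71 [270.1 252.3] 352
0.66 [199.3 385.1] 210
0.41 [176.3 278.9] 247
158 348
```

View pics/over.png

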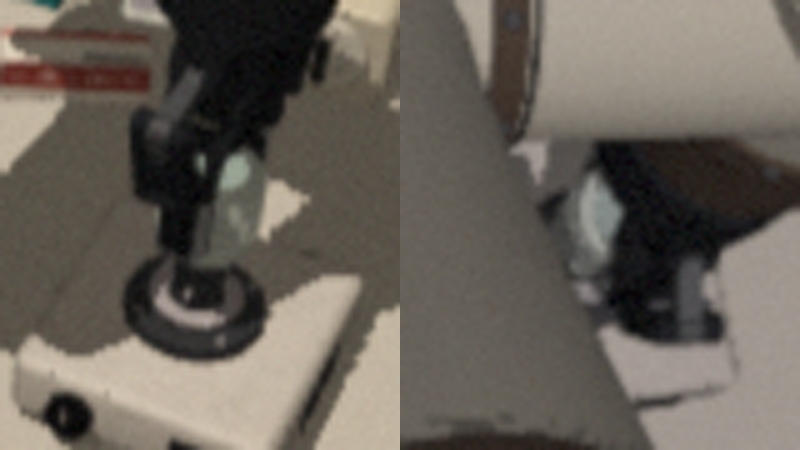

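The cell hangs over the spigot (scene col about 373, disc centre col about 371), roughly concentric. I lower it gently and watch the force.

Emit:
drive_tool(
  series=[
    {"grip": 4.0,"travel": [0,0.5,0.1],"turn": 0},
    {"grip": 4.0,"travel": [0,0.8,0.1],"turn": 0},
    {"grip": 4.0,"travel": [0,1.1,0.1],"turn": 0},
    {"grip": 4.0,"travel": [0,1.3,0.1],"turn": 0},
    {"grip": 4.0,"travel": [0,1.3,0.1],"turn": 0},
    {"grip": 4.0,"travel": [0,1.3,0.1],"turn": 0},
  ],
)

```text
clock: 7.8
tcp_pos: [0.5251, -0.1556, 0.0822]
tool_rot: [-90.0, 0.0, 90.0]
ft_force: [0.5, 0.5, -1.5]
width: 0.0447
```

Emit:
drive_tool(
  series=[
    {"grip": 4.0,"travel": [0,0.2,0],"turn": 0},
    {"grip": 4.0,"travel": [0,0.4,0],"turn": 0},
    {"grip": 4.0,"travel": [0,0.5,0],"turn": 0},
    {"grip": 4.0,"travel": [0,0.5,0],"turn": 0},
  ],
)

```text
clock: 8.2
tcp_pos: [0.525, -0.1556, 0.0771]
tool_rot: [-90.0, 0.0, 90.0]
ft_force: [-0.4, 0.5, -1.6]
width: 0.0449
```

Emit:
drive_tool(
  series=[
    {"grip": 4.0,"travel": [0,0.2,0],"turn": 0},
    {"grip": 4.0,"travel": [0,0.4,0],"turn": 0},
    {"grip": 4.0,"travel": [0,0.4,0],"turn": 0},
  ],
)

```text
clock: 8.5
tcp_pos: [0.5253, -0.1556, 0.0742]
tool_rot: [-90.0, 0.0, 90.1]
ft_force: [-2.3, 1.8, 5.1]
width: 0.0452
```

Emit:
drive_tool(
  series=[
    {"grip": 4.0,"travel": [0,0.05,0],"turn": 5},
    {"grip": 4.0,"travel": [0,0.05,0],"turn": 10},
    {"grip": 4.0,"travel": [0,0.05,0],"turn": 10},
  ],
)

```text
clock: 8.8
tcp_pos: [0.5261, -0.1557, 0.0737]
tool_rot: [-90.1, 0.0, 80.1]
ft_force: [0.5, 0.3, 2.2]
width: 0.0446
```

Emit:
drive_tool(
  series=[
    {"grip": 4.0,"travel": [0,0.05,0],"turn": 0},
    {"grip": 4.0,"travel": [0,0.1,0],"turn": 0},
    {"grip": 4.0,"travel": [0,0.1,0],"turn": 0},
  ],
)

```text
clock: 9.1
tcp_pos: [0.5259, -0.1559, 0.0722]
tool_rot: [-90.1, 0.0, 80.1]
ft_force: [1.6, -1.8, 2.7]
width: 0.0453
```

Emit:
drive_tool(
  series=[
    {"grip": 4.0,"travel": [0,0.1,0],"turn": 0},
    {"grip": 4.0,"travel": [0,0.15,0],"turn": 0},
    {"grip": 4.0,"travel": [0,0.15,0],"turn": 0},
  ],
)

```text
clock: 9.4
tcp_pos: [0.5259, -0.156, 0.071]
tool_rot: [-90.1, 0.0, 80.1]
ft_force: [-0.3, -3.0, 6.0]
width: 0.0448
```

```bash
python3 - <<'E'
from h import *
for i in range(5):
    c=snap('scene');s=ctrl.read_state();print({k:np.round(s[k],4) for k in('tcp_pos','ft_force','torque')})
p=proj(c,s['tcp_pos']);r0,c0=int(p[0])-40,int(p[1])-40
cv2.imwrite('pics/ride.png',cv2.resize(c['image'][r0:r0+75,c0:c0+80,::-1],None,fx=8,fy=8,interpolation=cv2.INTER_CUBIC));print(r0,c0,[proj(c,[.525,-.156,z]) for z in(.05,.068,.108)])
E
```

```text
{'tcp_pos': array([ 0.5259, -0.1559,  0.071 ]), 'ft_force': array([ 0.8373, -2.5421,  6.0207]), 'torque': array([-0.7944, -0.2646, -0.234 ])}
{'tcp_pos': array([ 0.5259, -0.156 ,  0.071 ]), 'ft_force': array([ 0.679 , -1.719 ,  4.8284]), 'torque': array([-0.7958, -0.325 , -0.2112])}
{'tcp_pos': array([ 0.5259, -0.156 ,  0.071 ]), 'ft_force': array([ 1.1509, -3.0272,  5.2289]), 'torque': array([-0.8022, -0.2489, -0.1681])}
{'tcp_pos': array([ 0.5259, -0.156 ,  0.071 ]), 'ft_force': array([ 1.2631, -2.2239,  5.4652]), 'torque': array([-0.7417, -0.2483, -0.1998])}
{'tcp_pos': array([ 0.5259, -0.156 ,  0.071 ]), 'ft_force': array([ 0.3832, -2.823 ,  5.5156]), 'torque': array([-0.7558, -0.255 , -0.2884])}
212 331 [array([258.87095906, 370.27700881]), array([253.22890945, 371.17585915]), array([240.26656469, 373.24092572])]
```

View pics/ride.png

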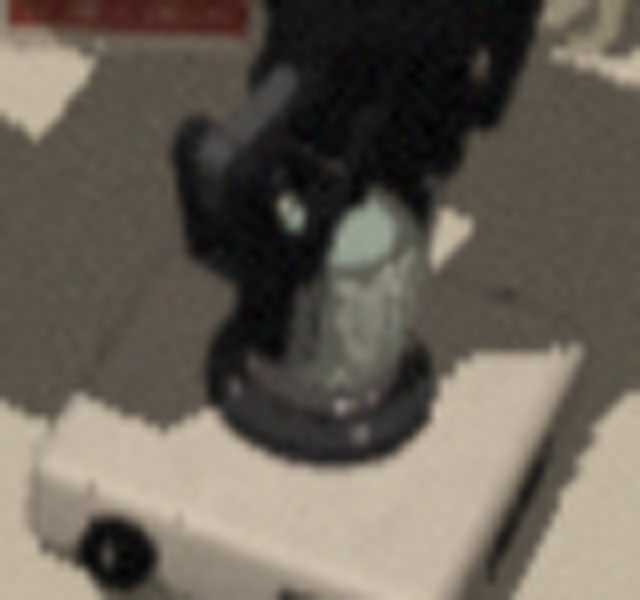

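Emit:
drive_tool(
  series=[
    {"grip": 4.0,"travel": [0,0,0],"turn": 2},
    {"grip": 4.0,"travel": [0,0,0],"turn": 4},
    {"grip": 4.0,"travel": [0,0,0],"turn": 4},
  ],
)

```text
clock: 9.95
tcp_pos: [0.525, -0.1555, 0.0698]
tool_rot: [-90.0, -0.0, 76.1]
ft_force: [2.2, -1.7, -1.2]
width: 0.0448
```

```bash
python3 - <<'E'
from h import *
for i in range(3):
    c=snap('scene');s=ctrl.read_state();print({k:np.round(s[k],4) for k in('tcp_pos','tool_rot','ft_force','torque')})
E
```

```text
{'tcp_pos': array([ 0.525 , -0.1555,  0.0697]), 'tool_rot': array([-8.99719e+01, -4.10000e-03,  7.60863e+01]), 'ft_force': array([ 2.4924, -1.2714, -1.21  ]), 'torque': array([-0.4351, -0.5873, -0.0098])}
{'tcp_pos': array([ 0.525 , -0.1555,  0.0698]), 'tool_rot': array([-8.99734e+01, -4.70000e-03,  7.60801e+01]), 'ft_force': array([ 2.1808, -0.7366, -2.4489]), 'torque': array([-0.455 , -0.6509, -0.0502])}
{'tcp_pos': array([ 0.525 , -0.1555,  0.0698]), 'tool_rot': array([-8.99720e+01, -5.20000e-03,  7.60708e+01]), 'ft_force': array([ 2.5762, -1.7345, -1.9629]), 'torque': array([-0.43  , -0.6752, -0.0725])}
```

Vertical load vanished at 4.5 mm below the riding height, so the pins are in the keyways. Next I go down in steps.

Emit:
drive_tool(
  series=[
    {"grip": 4.0,"travel": [0,0.2,0],"turn": 1},
    {"grip": 4.0,"travel": [0,0.4,0],"turn": 1},
    {"grip": 4.0,"travel": [0,0.5,0],"turn": 1},
    {"grip": 4.0,"travel": [0,0.5,0],"turn": 1},
  ],
  newtons=90,
)

```text
clock: 10.5
tcp_pos: [0.5249, -0.1555, 0.065]
tool_rot: [-90.0, 0.0, 75.0]
ft_force: [2.1, -1.6, -1.9]
width: 0.0443
```

Emit:
drive_tool(
  series=[
    {"grip": 4.0,"travel": [0,0.2,0],"turn": 0},
    {"grip": 4.0,"travel": [0,0.4,0],"turn": 0},
    {"grip": 4.0,"travel": [0,0.5,0],"turn": 0},
    {"grip": 4.0,"travel": [0,0.5,0],"turn": 0},
    {"grip": 4.0,"travel": [0,0.5,0],"turn": 0},
  ],
)

```text
clock: 11.0
tcp_pos: [0.525, -0.1556, 0.0608]
tool_rot: [-90.0, 0.0, 75.0]
ft_force: [-0.3, 0.6, 6.0]
width: 0.0443
```

Emit:
drive_tool(
  series=[
    {"grip": 4.0,"travel": [0,0.2,0],"turn": 0},
    {"grip": 4.0,"travel": [0,0.4,0],"turn": 0},
    {"grip": 4.0,"travel": [0,0.5,0],"turn": 0},
    {"grip": 4.0,"travel": [0,0.5,0],"turn": 0},
    {"grip": 4.0,"travel": [0,0.5,0],"turn": 0},
  ],
)

```text
clock: 11.5
tcp_pos: [0.525, -0.1556, 0.0565]
tool_rot: [-90.0, 0.0, 75.1]
ft_force: [-2.3, 0.9, 10.3]
width: 0.0445
```

Emit:
drive_tool(
  series=[
    {"grip": 4.0,"travel": [0,0.1,0],"turn": 0},
    {"grip": 4.0,"travel": [0,0.2,0],"turn": 0},
    {"grip": 4.0,"travel": [0,0.2,0],"turn": 0},
    {"grip": 4.0,"travel": [0,0.2,0],"turn": 0},
  ],
)

```text
clock: 11.9
tcp_pos: [0.525, -0.1556, 0.0565]
tool_rot: [-90.0, 0.0, 75.1]
ft_force: [-6.0, 3.6, 20.5]
width: 0.0442
```

```bash
python3 - <<'E'
from h import *
its=[]
for n in('scene','top'):
    c=snap(n);s=ctrl.read_state();p=proj(c,s['tcp_pos']);r0,c0=int(p[0])-40,int(p[1])-32
    its.append(cv2.resize(c['image'][r0:r0+75,c0:c0+65,::-1],None,fx=6,fy=6,interpolation=cv2.INTER_CUBIC));print(n,r0,c0)
    for z in(.05,.09):
        q=np.array([proj(c,[.525+.023*np.cos(a),-.1558+.023*np.sin(a),z]) for a in TH]);print(z,'crop cols',(q[:,1].min()-c0+.5)*6,(q[:,1].max()-c0+.5)*6,'rows',(q[:,0].min()-r0+.5)*6,(q[:,0].max()-r0+.5)*6)
    print({k:np.round(s[k],4) for k in('tcp_pos','tool_rot','ft_force','torque')})
cv2.imwrite('pics/home.png',np.hstack(its))
E
```

```text
scene 216 338
0.05 crop cols 134.70338387378672 257.9238424499972 rows 216.88986214654028 304.4736506403159
0.09 crop cols 145.3862561307244 271.5026386594117 rows 140.92159527514508 228.1027898900643
{'tcp_pos': array([ 0.525 , -0.1556,  0.0564]), 'tool_rot': array([-9.00304e+01,  3.14000e-02,  7.50909e+01]), 'ft_force': array([-5.8148,  3.6606, 21.3961]), 'torque': array([ 0.929 ,  1.8356, -0.0788])}
top 168 352
0.05 crop cols 133.52286326610113 257.99731654127834 rows 191.11884096641182 312.38272658165306
0.09 crop cols 157.3956660499157 287.1397456929129 rows 164.0340132474339 290.14960511308567
{'tcp_pos': array([ 0.525 , -0.1556,  0.0565]), 'tool_rot': array([-9.00320e+01,  3.08000e-02,  7.50871e+01]), 'ft_force': array([-5.8129,  2.3086, 22.4243]), 'torque': array([ 0.9908,  1.8141, -0.051 ])}
```

View pics/home.png

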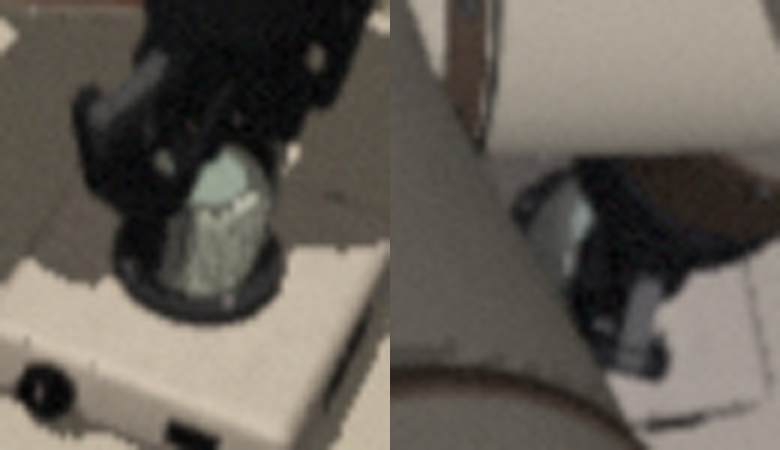

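The picture shows the cell's foot down inside the steel disc: crop bottom row about 300 (predicted 304), right edge about 257 at the foot and 271 at the top, both as predicted. That is home and square, so I hand in.

```bash
python3 -c "
from h import *
sign_off();s=ctrl.read_state();print(s['clock'],s['tcp_pos'],s['ft_force'],s['width'])"
```

```text
the job is handed in; nothing more can be done
the job is handed in; nothing more can be done
```

The knurled filter cell is on the spigot and pushed home, and I handed the job in with the gripper still holding it there. The red look-alikes, the smooth cell and the other things on the table were never touched on purpose. I took no last picture of the whole table to confirm they had not moved.

- **Fit:** The cell first rode on the pins, with the TCP at 74.2 mm against 74.3 mm expected. Turning it about 15° brought the keyways over the pins, and I then pressed it down against the sprung ring.
- **Fully home:** The TCP stopped at 56.5 mm, about 0.2 mm from the predicted home height. It did not move when commanded 2 mm lower, while the upward force rose from 10 to about 21 N, well above the ring's 9 N.
- **Square:** Tool tilt was under 0.1°. In the last scene picture the cell's edges matched the predicted home pose within about 1 pixel.
- **Less certain:**
  - A sideways force of about 6 N remained at the end.
  - The top camera's view of the cell was mostly blocked by the arm.
  - The state could not be read after the hand-in, so nothing later than the last picture is checked.

The clock was at about 12 s of the 51 s allowed.

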